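# Shield the reference vials and hold the reader's sprung lid at the marked angle

## Robot

A 7-joint arm with a two-finger parallel gripper is mounted at the origin on a cart in front of the work surface, level with it; the furniture and walls round the work are solid. World frame = base frame: x ahead of the robot, y to its left, z up, the work surface at z = 0. Lengths are in m, angles in rad, forces in N, time in s.
With the tool pointing down it reaches from about 0.425 to 0.875 m from the base axis. Payload 4.7 kg.
Tool frame: the origin (TCP) lies at the very end of the fingers, on their centre line; the grasp point (between the pads) lies behind it (env.grip_point_offset is the x of the grasp point in the tool frame, in m); x points along the fingers, z is the direction in which the jaws open and shut, and the axes are right-handed (so a half turn about x gives the same grasp; the last joint's range is limited). The gripper opens to 85 mm and grips with 20 to 120 N. Pads are 22 mm wide; open, the fingers measure 114 mm over their backs; the gripper's body (76 mm by 85 mm) begins 54 mm behind the grasp point. The pads swing forward as they close: fully open they stand 13 mm farther back than shut.
Start: joints at [1.304, 0.321, -0.07, 1.45, 0.023, 1.371, -0.057], TCP at [0.18, -0.625, 0.231] pointing down, gripper open.
Joint ranges: [-2.86, 2.86], [-0.3, 2.09], [-1.38, 1.24], [0.06, 2.45], [-1.56, 4.7], [0.09, 2.05], [-2.69, 2.69]. Speed limits (rad/s): [2.57, 2.57, 3.14, 3.14, 3.14, 3.14, 3.14].

## Interface

Orientations are given as a unit quaternion [w, x, y, z].
In Python, from bench import env gives the robot as it stands.
- The arm moves only by the tool drive_tool, never from a script. Its argument "moves" is text: rows parted by semicolons, each of 6 numbers parted by spaces: the shift along the world's x, y, z in m, then the turn, a rotation vector about the world's x, y, z in degrees. In form: tx ty tz ax ay az; .... A call has exactly 8 rows; each row is the pose to reach, as a shift and turn from the pose commanded when the call began; what a row does not reach only later rows make up. A row lasts 1/12 s, in which the tool goes at most 41.7 mm and 7.16 degrees, less where a joint would pass 70% of its speed; a pose out of reach is approached as far as the arm can. A call with a gripper value outside its range is refused whole. "gripper" is the opening in per cent of the stroke, from 0 (shut) to 100 (fully open), set as the call begins (left out, the last holds). The fingers move at their own pace and stop on an object; "force" is the grip in N (left out, the last holds). Time passes only in rows, so rows that repeat a pose let the fingers close, or fill a call up. It gives the time, the measured TCP pose, the force and the opening at its end, in the units of the state.
- env.sense(): the state, without advancing time (a new reading comes with each control period).
- env.snapshot(name): name is "scene" or "side" or "wrist"; returns a dict with "img" (480x640x3 uint8, red, green, blue), "range_z" (480x640 float32, m along the optical axis (not along the pixel's ray), 0 where there is no reading), "fov_y" (degrees; the focal length in pixels is half the picture's height over the tangent of half this angle, whatever the lens; pixels are square), "cx", "cy" (the principal point, pixels), "world_from_camera" (4x4, takes a point from camera to world coordinates); the wrist camera has in their place "hand_eye" (4x4, takes a point from camera to tool coordinates, whose origin is the TCP and whose axes are the tool frame's). Camera axes: x right, y down, z forward; pixel columns grow to the right and rows downward; lengths in m; the calibration is good to about 2 mm. A picture is of the moment at which its call begins: read the wrist's pose just before it.
- env.hand_in(): hands the job in, once; it reports no verdict.
The state is a dict: "time_s": time; "qpos": joint angles; "qvel": joint speeds; "joint_efforts": joint torques, N m; "position": TCP position; "orientation": TCP orientation; "contact_force": force on the tool from outside, world axes, zero at the start; "torque": the same for the moment, N m; "gripper_width": finger opening in m.
Only numpy, scipy, OpenCV 4.12 (cv2) and the standard library are available. Lean on these libraries where they do the work, as an engineer would, in place of code of your own. Each camera call takes 0.05 s, during which the arm holds its last target.

## Task

Get the vial reader ready for a look into its sample chamber: first slide the black cover with the orange grip fully shut over the reference vials, then raise the grey sprung lid until its edge lines up with the red angle marker on the left. Finish holding the lid still at that angle with the gripper (it springs shut if let go), with the vial cover still shut. Do not shift the red marker, and leave the beaker, timer and stopper where they stand.

Things in the scene. Friction and masses are not known exactly. Their poses are not given: they have to be found in the camera images.
- reader: the vial reader, a white instrument 180 mm deep (x), 250 mm wide (y), deck 75 mm high, fixed to the worktop; origin under its middle. x points back, away from its front panel with the display; y to its left, z up. Lid on the left, slide cover over the vial bay on the right.
- cover_grip (a point): middle of the orange grip of the black slide cover, right half of the reader's top. The grip is a ridge 10 mm thick (along the slide, x), 40 mm wide (y), 34 mm high above the cover plate (72 x 62 x 4 mm); this point is 10 mm below its top, 24 mm above the plate, 104 mm above the worktop. Axes as the reader's. The cover shuts along +x (to the back); about 3 N moves it.
- cover (a joint): slide of the black cover, m: 0 = fully shut over the vials (its stop), up to 0.070 = fully open (pulled to the front). It stays where it is left.
- lid_handle (a point): middle of the round black bar handle of the grey lid: 12 mm in diameter, 106 mm long along y, two end posts 98 mm apart; 34 mm above the lid's face, 10 mm behind its front edge; when shut 160 mm in front of and 40 mm above the hinge line, 120 mm above the worktop. Axes turn with the lid: x to the hinge, y left, z out. The bar can turn between the fingers: the tool may stay pointing down.
- lid_hinge (a point): point on the hinge line at the back of the lid, level with the handle's middle, 80 mm above the worktop; fixed to the reader. Axes as the reader's: x back, y left along the hinge, z up. The lid rises about +y: its front goes up and back.
- lid (a joint): lid angle, rad: 0 = shut, grows as it is raised, at most 1.3. A spring shuts it: to hold it takes about 4 N upward at the handle near shut and 6 to 9 N at the marked angles.
- marker_tip (a point): front end of the red angle marker: a bar 98 mm long, 10 mm wide, 4 mm thick, from the hinge line, 5 mm beside the lid's left edge, before a white graduated plate; set differently in every run. x runs along the bar to the hinge: the lid lines up when this x and the handle's x are parallel. Stiff, not to be moved.
- marker (a joint): angle of the red marker, rad, on the same scale as the lid angle (lid = marker means lined up); between 0.45 and 0.85.
- beaker_pp_mid (a point): half-way up a small clear plastic beaker, about 50 mm wide, 58 mm high, loose; leave alone.
- timer_mid (a point): middle of a small white timer, 50 x 60 x 16 mm, loose; leave alone.
- stopper_mid (a point): half-way up a blue stopper, 29 mm in diameter, 26 mm high, loose; leave alone.

How it is judged:
On the way, in this order (a step that is already met when the one before it is completed fails the run):
1. the vial cover is slid fully shut while the lid is still down (value of joint cover below 0.004 m and value of joint lid below 0.08 rad), for 0.2 s.
2. the lid is held by the gripper in line with the red marker (angle between the x axis of lid_handle and the x axis of marker_tip, either way round below 0.08 rad and contact force between the fingers and lid above 2 N), for 0.3 s.
At the end, for the whole second after the job is handed in: The vial cover is within 4 mm of fully shut; the lid is in line with the red marker within 0.08 rad (about 4.5 degrees), still (under 0.05 rad/s), and the gripper's fingers bear on it with over 2 N (all of step 2 and value of joint cover below 0.004 m and velocity of joint lid between -0.05 and 0.05 rad/s); the arm keeps its last pose, push and grip.
It fails at once if the lid is lifted (over 0.15 rad) while the vial cover is not shut (value of joint lid above 0.15 rad and value of joint cover above 0.006 m).
It fails at once if the red marker is shifted by over 5 mm (distance of marker_tip from where it was at the start of the episode above 0.005 m).
It fails at once if the beaker, timer or stopper is shifted by over 25 mm (distance of any of beaker_pp_mid, timer_mid, stopper_mid from where it was at the start of the episode above 0.025 m).
It also fails if it takes over 40 s, if anything falls off the work surface, if the arm or the gripper's body presses on something with over 40 N, if the wrist force passes 120 N, or if a joint passes its speed limit or range.

## Working session

There is one attempt and no reset: what is moved stays moved. The work goes in short steps, Python scripts to look and compute and a tool call to move; the robot and the scene stay as the last step left them, time stands still between calls to the robot, and variables do not carry over. Pictures are saved under pics/ and viewed, and the job is handed in when it is done.

Besides the shell and the picture viewer there is one more tool, called after "Call:" as name(argument=value, ...) on one line, values as JSON. drive_tool: Moves the arm, as the interface text tells. Its arguments: {"type":"object","properties":{"moves":{"type":"string"},"gripper":{"type":"number"},"force":{"type":"number"}},"required":["moves"]}

```bash
ls; mkdir -p pics
python3 - <<'E'
from bench import env
import cv2,numpy as np
s=env.sense();print({k:np.round(v,3).tolist() for k,v in s.items()},env.grip_point_offset)
for n in ["scene","side"]:
    d=env.snapshot(n);cv2.imwrite(f"pics/{n}0.png",d["img"][:,:,::-1]);np.savez(f"{n}0.npz",**d)
    print(n,d["fov_y"],d["cx"],d["cy"],np.round(d["world_from_camera"],3).tolist())
E
```

```text
pics
{'time_s': 0.0, 'qpos': [1.304, 0.322, -0.07, 1.452, 0.023, 1.371, -0.057], 'qvel': [0.0, 0.001, 0.0, -0.001, 0.002, 0.0, -0.001], 'joint_efforts': [0.0, -49.359, -0.382, -31.433, 0.013, 0.012, -0.0], 'position': [0.18, -0.624, 0.23], 'orientation': [0.564, 0.425, 0.566, -0.425], 'contact_force': [-0.699, 0.234, 0.37], 'torque': [-0.044, 0.018, -0.065], 'gripper_width': 0.085} -0.0187
scene 46.76832532006205 314.87573232574925 248.08724981736205 [[0.914, -0.31, 0.263, 0.264], [-0.406, -0.687, 0.603, -0.793], [-0.006, -0.657, -0.753, 0.739], [0.0, 0.0, 0.0, 1.0]]
side 50.97616025992199 320.08265301404225 239.2967481657406 [[0.999, -0.028, 0.038, 0.458], [-0.045, -0.375, 0.926, -1.155], [-0.012, -0.927, -0.375, 0.466], [0.0, 0.0, 0.0, 1.0]]
```

View pics/scene0.png

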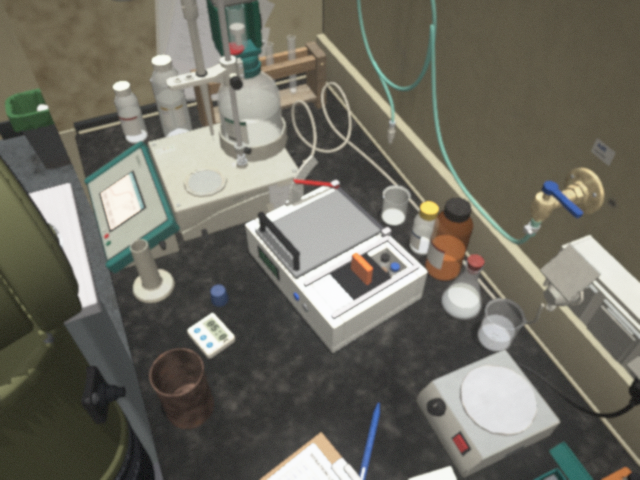

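View pics/side0.png

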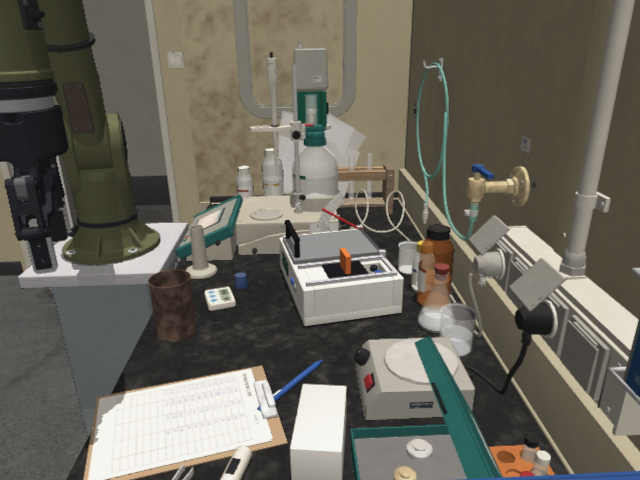

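The scene view shows the orange grip at about (361,268), the black lid handle from (262,218) to (297,262), and the red marker from (295,181) to (335,185). The beaker, timer and stopper are clear of the reader. Next I'll measure all of these.

```bash
cat > h.py <<'E'
import numpy as np,cv2
def load(f): return dict(np.load(f))
def K(d): return 240/np.tan(np.radians(float(d["fov_y"]))/2)
def cloud(d):
    f=K(d);v,u=np.mgrid[:480,:640];z=d["range_z"]
    c=np.stack([(u-d["cx"])/f*z,(v-d["cy"])/f*z,z],-1)
    T=d["world_from_camera"];return c@T[:3,:3].T+T[:3,3]
def ray(d,u,v):
    f=K(d);T=d["world_from_camera"];r=T[:3,:3]@np.array([(u-d["cx"])/f,(v-d["cy"])/f,1]);return T[:3,3],r
def onz(d,u,v,z):
    o,r=ray(d,u,v);return o+r*(z-o[2])/r[2]
def tri(d1,p1,d2,p2):
    o1,r1=ray(d1,*p1);o2,r2=ray(d2,*p2)
    A=np.stack([r1,-r2],1);t=np.linalg.lstsq(A,o2-o1,rcond=None)[0]
    a=o1+r1*t[0];b=o2+r2*t[1];return (a+b)/2,np.linalg.norm(a-b)
E
python3 - <<'E'
from h import *
for n in ["scene","side"]:
    d=load(n+"0.npz");P=cloud(d);im=d["img"];hsv=cv2.cvtColor(im,cv2.COLOR_RGB2HSV)
    v=d["range_z"]>0
    roi=np.zeros((480,640),bool)
    if n=="scene": roi[170:350,240:430]=1
    else: roi[200:330,270:405]=1
    h,s,val=[hsv[...,i] for i in range(3)]
    org=roi&(h>4)&(h<18)&(s>150)&(val>90)
    red=((h<4)|(h>174))&(s>130)&roi
    for nm,m in [("org",org),("red",red)]:
        ys,xs=np.nonzero(m);print(n,nm,m.sum(),xs.min(),xs.max(),ys.min(),ys.max())
        p=P[m&v];print(np.round(np.percentile(p,[5,25,50,75,95],axis=0),3).tolist())
    for z0 in (0.075,0.086):
        m=roi&v&(abs(P[...,2]-z0)<0.004);m&=(s<60)
        p=P[m][:,:2].astype(np.float32);print(z0,len(p),cv2.minAreaRect(p), np.round(np.median(P[m],0),3))
    blk=roi&v&(val<70)&(P[...,2]>0.105)&(P[...,2]<0.14)
    p=P[blk];print("blk",len(p),cv2.minAreaRect(p[:,:2].astype(np.float32)),np.percentile(p[:,2],[5,50,95]))
    s_=im[170:350,240:430] if n=="scene" else im[190:330,270:410]
    cv2.imwrite(f"pics/{n}0c.png",cv2.resize(s_[:,:,::-1],None,fx=4,fy=4,interpolation=cv2.INTER_CUBIC)[:600,:800])
E
```

```text
scene org 139 353 371 255 272
[[0.529, -0.362, 0.08], [0.532, -0.356, 0.112], [0.535, -0.346, 0.113], [0.538, -0.337, 0.113], [0.554, -0.326, 0.115]]
scene red 145 294 330 180 185
[[0.509, -0.165, -0.002], [0.524, -0.161, 0.093], [0.543, -0.156, 0.11], [0.566, -0.148, 0.121], [0.605, -0.037, 0.131]]
0.075 5053 ((0.5442299246788025, -0.26582980155944824), (0.327762246131897, 0.338975727558136), 69.33932495117188) [ 0.501 -0.336  0.074]
0.086 6494 ((0.5420268177986145, -0.20387929677963257), (0.2445751428604126, 0.3522756099700928), 12.988701820373535) [ 0.51  -0.231  0.085]
blk 307 ((0.43889257311820984, -0.25088632106781006), (0.00896389875560999, 0.10432595014572144), 11.107447624206543) [0.11347888 0.12392339 0.12619139]
side org 220 340 350 248 273
[[0.529, -0.365, 0.082], [0.531, -0.363, 0.09], [0.534, -0.356, 0.099], [0.538, -0.342, 0.109], [0.542, -0.328, 0.113]]
side red 93 322 361 208 228
[[0.508, -0.166, -0.002], [0.528, -0.163, 0.092], [0.548, -0.159, 0.104], [0.567, -0.154, 0.119], [0.585, 0.111, 0.131]]
0.075 2287 ((0.5115385055541992, -0.17866013944149017), (0.24147483706474304, 0.46143558621406555), 0.6037873029708862) [ 0.514 -0.346  0.074]
0.086 2742 ((0.4975857436656952, -0.15141943097114563), (0.1843947023153305, 0.4725959897041321), 12.267601013183594) [ 0.496 -0.216  0.084]
blk 154 ((0.4404442310333252, -0.25081774592399597), (0.009454027749598026, 0.10663627088069916), 10.996752738952637) [0.10704415 0.12180791 0.12441529]
```

View pics/scene0c.png

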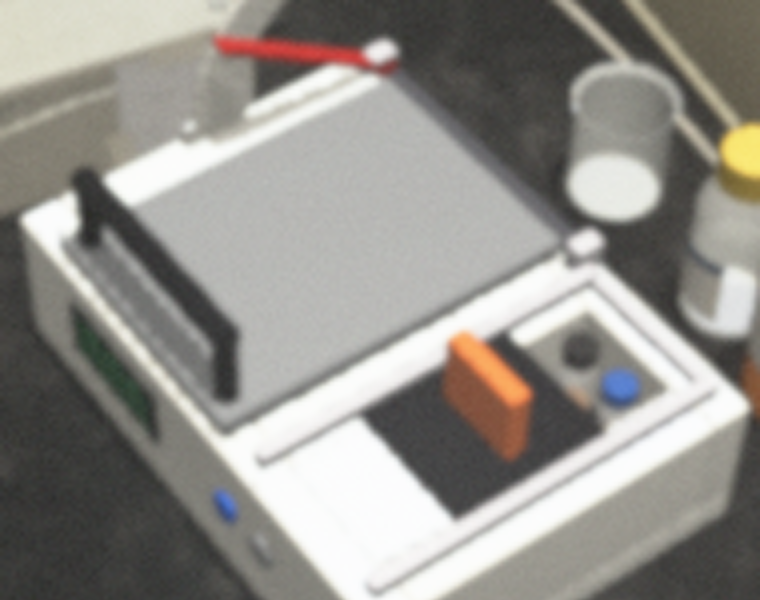

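View pics/side0c.png

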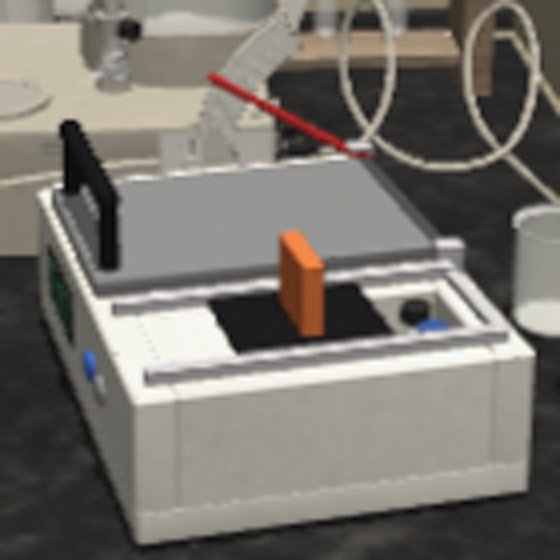

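Run:
```python
from h import *
from scipy.spatial.transform import Rotation as R
ds={n:load(n+"0.npz") for n in("scene","side")}
for n,d in ds.items():
    P=cloud(d);im=d["img"];hsv=cv2.cvtColor(im,cv2.COLOR_RGB2HSV);h,s,val=[hsv[...,i] for i in range(3)];v=d["range_z"]>0
    org=(h>4)&(h<18)&(s>150)&v&(abs(P[...,0]-.535)<.04)&(abs(P[...,1]+.345)<.04)&(P[...,2]>(.109 if n=="scene" else .085))
    p=P[org];print(n,len(p),cv2.minAreaRect(p[:,:2].astype(np.float32)),p[:,2].max())
    red=((h<6)|(h>172))&(s>120)&v&(P[...,2]>.07)&(P[...,2]<.2)&(abs(P[...,0]-.55)<.1)&(abs(P[...,1]+.16)<.03)
    p=P[red];c=p.mean(0);u,sv,vt=np.linalg.svd(p-c);a=vt[0]*np.sign(vt[0][0])
    t=(p-c)@a;print("red",len(p),c,a,"len",np.ptp(t),"ang",np.arctan2(-a[2],np.hypot(*a[:2])),"yaw",np.degrees(np.arctan2(a[1],a[0])),c+a*t.min(),c+a*t.max())
    blk=v&(val<70)&(P[...,2]>.116)&(P[...,2]<.135)&(abs(P[...,0]-.44)<.04)&(abs(P[...,1]+.25)<.08)
    p=P[blk];print("bar",cv2.minAreaRect(p[:,:2].astype(np.float32)),np.percentile(p[:,2],[1,50,99]))
q=[0.564,0.425,0.566,-0.425]
M=R.from_quat(q[1:]+q[:1]).as_matrix();print(M.round(3))
yaw=np.degrees(np.arctan2(M[1,2],M[0,2]));print("jaw azimuth",yaw)
```

```text
scene 124 ((0.53447026014328, -0.3452230393886566), (0.010145398788154125, 0.037069790065288544), 11.327919960021973) 0.11599330753505543
red 129 [ 0.5370177  -0.15754325  0.11260748] [ 0.81850819  0.18825609 -0.54277434] len 0.08969247820645639 ang 0.5737368571679196 yaw 12.95271155431335 [ 0.50252866 -0.1654757   0.13547806] [ 0.57594269 -0.14859054  0.08679529]
bar ((0.43889257311820984, -0.25088632106781006), (0.00896389875560999, 0.10432595014572144), 11.107447624206543) [0.11770208 0.12405115 0.12686544]
side 191 ((0.5343906879425049, -0.3452048897743225), (0.009391473606228828, 0.044984254986047745), 12.05079460144043) 0.11353248099480923
red 86 [ 0.54293438 -0.15907472  0.1081584 ] [ 0.82531274  0.16724974 -0.53933886] len 0.09799624468057015 ang 0.569651790592104 yaw 11.455859340262155 [ 0.50482143 -0.16679831  0.13306507] [ 0.58569898 -0.15040847  0.08021189]
bar ((0.4403257369995117, -0.25020793080329895), (0.009454027749598026, 0.10539378970861435), 10.996752738952637) [0.11698063 0.12277117 0.12487343]
[[-0.002  0.961  0.277]
 [ 0.002  0.277 -0.961]
 [-1.    -0.002 -0.002]]
jaw azimuth -73.90198672797338
```

Call:
drive_tool(moves="0.03 0.023 0 0 0 7; 0.06 0.046 0 0 0 14; 0.09 0.07 0 0 0 21; 0.12 0.093 0 0 0 28; 0.15 0.116 0 0 0 35; 0.18 0.14 0 0 0 42; 0.21 0.163 0 0 0 49; 0.24 0.187 0 0 0 56", gripper=100, force=40)

```text
time_s: 0.77
position: [0.421, -0.4362, 0.231]
orientation: [0.699, 0.108, 0.699, -0.108]
contact_force: [0.3, 0.1, 0.0]
gripper_width: 0.0855
```

Call:
drive_tool(moves="0.03 0.024 0 0 0 7; 0.06 0.047 0 0 0 14; 0.09 0.071 0 0 0 21; 0.114 0.091 0 0 0 28; 0.114 0.091 -0.02 0 0 29; 0.114 0.091 -0.04 0 0 29; 0.114 0.091 -0.06 0 0 29; 0.114 0.091 -0.06 0 0 29")

```text
time_s: 1.43
position: [0.5315, -0.345, 0.1662]
orientation: [0.701, -0.067, 0.706, 0.07]
contact_force: [-0.1, 0.3, -0.4]
gripper_width: 0.0855
```

```bash
cat > st.py <<'E'
from h import *
from bench import env
from scipy.spatial.transform import Rotation as R
def st():
    s=env.sense();q=s["orientation"];M=R.from_quat([q[1],q[2],q[3],q[0]]).as_matrix()
    print("t",round(s["time_s"],2),"p",np.round(s["position"],4),"jawaz",np.degrees(np.arctan2(M[1,2],M[0,2])).round(2),"app",M[:,0].round(3),"F",np.round(s["contact_force"],1),"w",s["gripper_width"])
    return s,M
E
python3 - <<'E'
from st import *
s,M=st()
d=env.snapshot("wrist");cv2.imwrite("pics/w1.png",d["img"][:,:,::-1])
im=d["img"];hsv=cv2.cvtColor(im,cv2.COLOR_RGB2HSV);h,sa,v=[hsv[...,i] for i in range(3)]
f=K(d);d["world_from_camera"]=np.eye(4);T=np.eye(4);T[:3,:3]=M;T[:3,3]=s["position"];d["world_from_camera"]=T@d["hand_eye"]
P=cloud(d);m=(h>4)&(h<18)&(sa>150)&(P[...,2]>.108)&(P[...,2]<.125)&(np.hypot(P[...,0]-.535,P[...,1]+.345)<.05)
print(m.sum(),cv2.minAreaRect(P[m][:,:2].astype(np.float32)) if m.sum()>5 else 0)
E
```

```text
t 1.43 p [ 0.5315 -0.345   0.1662] jawaz 11.12 app [-0.007  0.005 -1.   ] F [-0.1  0.3 -0.4] w 0.08551413494715711
1385 ((0.5360468626022339, -0.34235063195228577), (0.009964548982679844, 0.03976378217339516), 11.135808944702148)
```

View pics/w1.png

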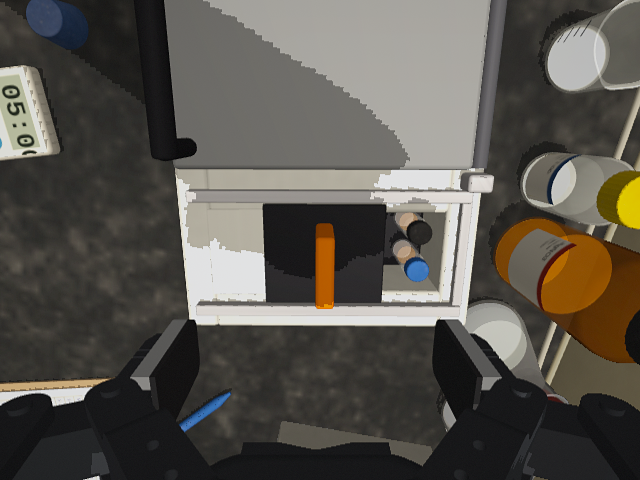

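The wrist view shows the grip at (325,265), centred between the fingers and aligned with them. I'll descend and close.

Call:
drive_tool(moves="0 0.001 -0.02 0 0 0; 0 0.001 -0.04 0 0 0; 0 0.001 -0.06 0 0 0; 0 0.001 -0.07 0 0 0; 0 0.001 -0.078 0 0 0; 0 0.001 -0.078 0 0 0; 0 0.001 -0.078 0 0 0; 0 0.001 -0.078 0 0 0")

```text
time_s: 2.15
position: [0.535, -0.3461, 0.0949]
orientation: [0.704, -0.069, 0.703, 0.068]
contact_force: [0.2, -0.6, 0.3]
gripper_width: 0.0854
```

Call:
drive_tool(moves="0 0 0 0 0 0; 0 0 0 0 0 0; 0 0 0 0 0 0; 0 0 0 0 0 0; 0 0 0 0 0 0; 0 0 0 0 0 0; 0 0 0 0 0 0; 0 0 0 0 0 0", gripper=0, force=30)

```text
time_s: 2.82
position: [0.5344, -0.3455, 0.0935]
orientation: [0.704, -0.068, 0.704, 0.068]
contact_force: [0.5, 0.7, 1.0]
gripper_width: 0.009
```

Call:
drive_tool(moves="0.0049 0.001 0 0 0 0; 0.0098 0.002 0 0 0 0; 0.0147 0.0029 0 0 0 0; 0.0177 0.0035 0 0 0 0; 0.0206 0.0041 0 0 0 0; 0.0235 0.0047 0 0 0 0; 0.0265 0.0053 0 0 0 0; 0.0294 0.0059 0 0 0 0")

```text
time_s: 3.48
position: [0.5638, -0.3398, 0.0935]
orientation: [0.704, -0.068, 0.704, 0.068]
contact_force: [-3.4, 0.4, 4.1]
gripper_width: 0.0091
```

Call:
drive_tool(moves="0.002 0.0004 0 0 0 0; 0.004 0.0008 0 0 0 0; 0.006 0.0012 0 0 0 0; 0.008 0.0016 0 0 0 0; 0.0098 0.002 0 0 0 0; 0.0098 0.002 0 0 0 0; 0.0098 0.002 0 0 0 0; 0.0098 0.002 0 0 0 0")

```text
time_s: 4.15
position: [0.574, -0.3378, 0.0935]
orientation: [0.704, -0.069, 0.703, 0.068]
contact_force: [0.3, -0.2, 3.1]
gripper_width: 0.0093
```

Run:
```python
from st import *
st();d=env.snapshot("wrist");cv2.imwrite("pics/w2.png",d["img"][:,:,::-1])
```

```text
t 4.15 p [ 0.574  -0.3378  0.0935] jawaz 11.09 app [ 0.002 -0.    -1.   ] F [ 0.3 -0.2  3.1] w 0.009285580670572202
```

View pics/w2.png

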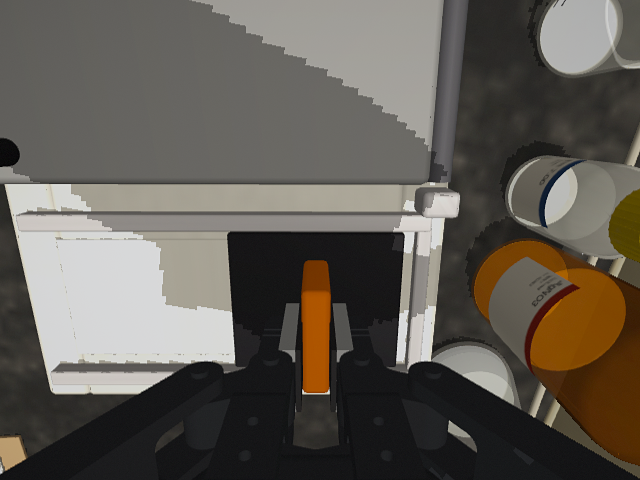

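The wrist view shows the plate's back edge at column 405 and the end rail at about 413, so there are a few mm left to go.

Call:
drive_tool(moves="0.001 0.0002 0 0 0 0; 0.002 0.0004 0 0 0 0; 0.003 0.0006 0 0 0 0; 0.004 0.0008 0 0 0 0; 0.005 0.001 0 0 0 0; 0.006 0.0012 0 0 0 0; 0.006 0.0012 0 0 0 0; 0.006 0.0012 0 0 0 0")

```text
time_s: 4.87
position: [0.5788, -0.3369, 0.0935]
orientation: [0.703, -0.068, 0.704, 0.068]
contact_force: [-2.7, -1.6, 5.3]
gripper_width: 0.0096
```

Call:
drive_tool(moves="0.001 0.0002 0 0 0 0; 0.002 0.0004 0 0 0 0; 0.003 0.0006 0 0 0 0; 0.004 0.0008 0 0 0 0; 0.005 0.001 0 0 0 0; 0.005 0.001 0 0 0 0; 0.005 0.001 0 0 0 0; 0.005 0.001 0 0 0 0")

```text
time_s: 5.53
position: [0.579, -0.3369, 0.0935]
orientation: [0.7, -0.067, 0.708, 0.068]
contact_force: [-14.2, 0.2, 12.6]
gripper_width: 0.0094
```

Run:
```python
from st import *
st();d=env.snapshot("wrist");cv2.imwrite("pics/w3.png",d["img"][:,:,::-1])
```

```text
t 5.53 p [ 0.579  -0.3369  0.0935] jawaz 10.97 app [-0.01 -0.   -1.  ] F [-14.2   0.2  12.6] w 0.009449358860306492
```

View pics/w3.png

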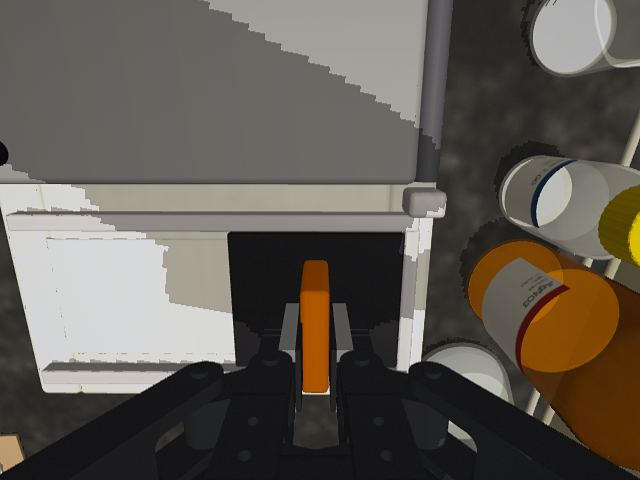

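The cover is at its stop: 14 N of resistance, no further movement, and the plate meets the end rail at column 403. I'll ease off, open and rise.

Call:
drive_tool(moves="-0.005 -0.001 0 0 0 0; -0.005 -0.001 0 0 0 0; -0.005 -0.001 0 0 0 0; -0.005 -0.001 0 0 0 0; -0.005 -0.001 0 0 0 0; -0.005 -0.001 0 0 0 0; -0.005 -0.001 0 0 0 0; -0.005 -0.001 0 0 0 0", gripper=45)

```text
time_s: 6.25
position: [0.5795, -0.3363, 0.0932]
orientation: [0.704, -0.068, 0.704, 0.068]
contact_force: [1.1, 0.0, 0.3]
gripper_width: 0.0384
```

Call:
drive_tool(moves="0 0 0.02 0 0 0; 0 0 0.04 0 0 0; 0 0 0.06 0 0 0; 0 0 0.08 0 0 0; 0 0 0.1 0 0 0; -0.03 0.02 0.1 0 0 0; -0.06 0.04 0.1 0 0 0; -0.09 0.06 0.1 0 0 0")

```text
time_s: 6.92
position: [0.4887, -0.2757, 0.1933]
orientation: [0.704, -0.068, 0.704, 0.068]
contact_force: [-0.4, 0.1, 1.2]
gripper_width: 0.0383
```

Run:
```python
from st import *
s,M=st();d=env.snapshot("wrist");cv2.imwrite("pics/w4.png",d["img"][:,:,::-1])
T=np.eye(4);T[:3,:3]=M;T[:3,3]=s["position"];d["world_from_camera"]=T@d["hand_eye"]
P=cloud(d);v=d["img"].max(2)
m=(v<75)&(P[...,2]>.113)&(P[...,2]<.135)&(np.abs(P[...,0]-.44)<.03)&(abs(P[...,1]+.25)<.07)
print(m.sum(),cv2.minAreaRect(P[m][:,:2].astype(np.float32)),np.percentile(P[m][:,2],[5,50,95]))
hsv=cv2.cvtColor(d["img"],cv2.COLOR_RGB2HSV);h,sa=hsv[...,0],hsv[...,1]
m=(h>4)&(h<18)&(sa>150)&(P[...,2]>.108)&(P[...,2]<.122)&(np.hypot(P[...,0]-.575,P[...,1]+.335)<.05)
print(m.sum(),cv2.minAreaRect(P[m][:,:2].astype(np.float32)) if m.sum()>5 else 0)
```

```text
t 6.92 p [ 0.4887 -0.2757  0.1933] jawaz 11.09 app [ 0.001  0.    -1.   ] F [-0.4  0.1  1.2] w 0.0383369187603968
4358 ((0.44148045778274536, -0.24671399593353271), (0.0124924061819911, 0.10621921718120575), 11.106690406799316) [0.12031672 0.12392645 0.12549321]
193 ((0.5769580006599426, -0.3241127133369446), (0.010463183745741844, 0.021064065396785736), 13.543539047241211)
```

View pics/w4.png

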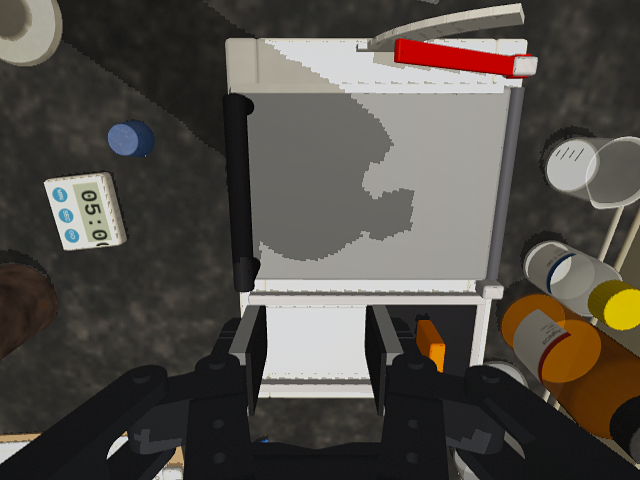

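Wrist view: the cover still sits against the back rail, with the grip at (430,350). The handle bar runs from (240,95) to (245,290), with its middle at world (0.441,-0.248). Moving over it now.

Call:
drive_tool(moves="-0.024 0.014 0 0 0 0; -0.048 0.028 0 0 0 0; -0.048 0.028 -0.03 0 0 0; -0.048 0.028 -0.06 0 0 0; -0.048 0.028 -0.08 0 0 0; -0.048 0.028 -0.092 0 0 0; -0.048 0.028 -0.092 0 0 0; -0.048 0.028 -0.092 0 0 0")

```text
time_s: 7.63
position: [0.4417, -0.2484, 0.1015]
orientation: [0.704, -0.068, 0.704, 0.069]
contact_force: [-0.3, -0.1, -0.0]
gripper_width: 0.0385
```

Call:
drive_tool(moves="0 0 0 0 0 0; 0 0 0 0 0 0; 0 0 0 0 0 0; 0 0 0 0 0 0; 0 0 0 0 0 0; 0 0 0 0 0 0; 0 0 0 0 0 0; 0 0 0 0 0 0", gripper=0, force=60)

```text
time_s: 8.3
position: [0.4414, -0.2493, 0.1026]
orientation: [0.704, -0.069, 0.704, 0.068]
contact_force: [-3.6, -0.1, 5.7]
gripper_width: 0.01
```

Run:
```python
from st import *
st();d=env.snapshot("wrist");cv2.imwrite("pics/w5.png",d["img"][:,:,::-1])
```

```text
t 8.3 p [ 0.4414 -0.2493  0.1026] jawaz 11.06 app [ 0.001 -0.002 -1.   ] F [-3.6 -0.1  5.7] w 0.010027641065661988
```

View pics/w5.png

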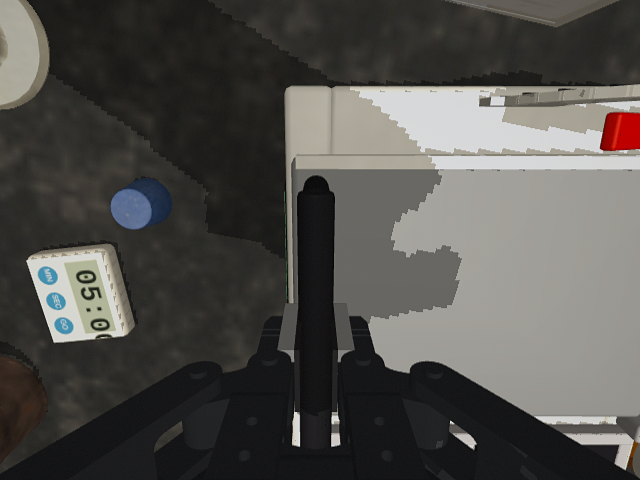

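The bar is gripped. I'll compute the arc waypoints.

Run:
```python
import numpy as np
r=np.hypot(.16,.04);a=np.arctan2(.04,.16)
for t in np.linspace(0,.572,17):
    dx=.16-r*np.cos(a+t);dz=r*np.sin(a+t)-.04
    print(round(t,3),round(dx*.9815,4),round(dx*.1918,4),round(dz,4))
```

```text
0.0 0.0 0.0 0.0
0.036 0.0015 0.0003 0.0057
0.072 0.0032 0.0006 0.0113
0.107 0.0051 0.001 0.0169
0.143 0.0072 0.0014 0.0224
0.179 0.0095 0.0019 0.0278
0.214 0.012 0.0023 0.0331
0.25 0.0146 0.0029 0.0384
0.286 0.0175 0.0034 0.0435
0.322 0.0205 0.004 0.0485
0.358 0.0237 0.0046 0.0535
0.393 0.027 0.0053 0.0583
0.429 0.0306 0.006 0.0629
0.465 0.0343 0.0067 0.0675
0.5 0.0381 0.0074 0.0719
0.536 0.0421 0.0082 0.0761
0.572 0.0462 0.009 0.0802
```

Call:
drive_tool(moves="0.0015 0.0003 0.0057 0 0 0; 0.0032 0.0006 0.0113 0 0 0; 0.0051 0.001 0.0169 0 0 0; 0.0072 0.0014 0.0224 0 0 0; 0.0095 0.0019 0.0278 0 0 0; 0.012 0.0023 0.0331 0 0 0; 0.0146 0.0029 0.0384 0 0 0; 0.0175 0.0034 0.0435 0 0 0")

```text
time_s: 9.02
position: [0.4571, -0.2461, 0.1447]
orientation: [0.703, -0.068, 0.705, 0.068]
contact_force: [-4.4, -5.1, -3.1]
gripper_width: 0.0096
```

Run:
```python
from st import *
st()
```

```text
t 9.02 p [ 0.4571 -0.2461  0.1447] jawaz 11.03 app [-0.004 -0.001 -1.   ] F [-4.4 -5.1 -3.1] w 0.009648323919889004
```

Call:
drive_tool(moves="0.003 0.0006 0.005 0 0 0; 0.0062 0.0012 0.01 0 0 0; 0.0095 0.0019 0.0148 0 0 0; 0.0131 0.0026 0.0194 0 0 0; 0.0168 0.0033 0.024 0 0 0; 0.0206 0.004 0.0284 0 0 0; 0.0246 0.0048 0.0326 0 0 0; 0.0287 0.0056 0.0367 0 0 0")

```text
time_s: 9.68
position: [0.4828, -0.2411, 0.1813]
orientation: [0.7, -0.067, 0.708, 0.068]
contact_force: [-12.6, -4.1, 2.4]
gripper_width: 0.0098
```

Call:
drive_tool(moves="0 0 0 0 0 0; 0 0 0 0 0 0; 0 0 0 0 0 0; 0 0 0 0 0 0; 0 0 0 0 0 0; 0 0 0 0 0 0; 0 0 0 0 0 0; 0 0 0 0 0 0")

```text
time_s: 10.35
position: [0.483, -0.241, 0.1816]
orientation: [0.701, -0.068, 0.707, 0.068]
contact_force: [-13.0, -4.0, 2.2]
gripper_width: 0.0097
```

Run:
```python
from st import *
s,M=st()
hp=np.array([.4413+.16*.9815,-.2485+.16*.1918,.08]);g=np.array(s["position"])+M[:,0]*env.grip_point_offset
w=hp-g;hx=w@[.9815,.1918,0];print("lid est",np.arctan2(-w[2],hx)-np.arctan2(.04,.16),"r",np.hypot(hx,w[2]))
for n in ["scene","side"]:
    d=env.snapshot(n);np.savez(n+"1.npz",**d)
    c=d["img"][140:340,230:430] if n=="scene" else d["img"][150:320,260:430]
    cv2.imwrite(f"pics/{n}1.png",cv2.resize(c[:,:,::-1],None,fx=3,fy=3,interpolation=cv2.INTER_CUBIC))
    P=cloud(d);im=d["img"];hsv=cv2.cvtColor(im,cv2.COLOR_RGB2HSV);h,sa,v=[hsv[...,i] for i in range(3)]
    # reader frame coords
    ex=np.array([.9815,.1918,0]);ey=np.array([-.1918,.9815,0]);Q=P-hp
    X=Q@ex;Y=Q@ey;Z=Q[...,2]
    m=(sa<60)&(v>60)&(X>-.155)&(X<-.01)&(abs(Y)<.06)&(Z>.015)&(Z<.15)&(d["range_z"]>0)
    p=P[m];c=p.mean(0)
    for _ in range(6):
        c=p.mean(0);nn=np.linalg.svd(p-c,full_matrices=False)[2][2];nn*=np.sign(nn[2]);r=abs((p-c)@nn);p=p[r<max(.003,np.median(r)*2)]
    print(n,m.sum(),len(p),"lid angle",np.arctan2(nn@ex,nn[2]),nn,np.ptp(p,axis=0))
    red=((h<6)|(h>172))&(sa>120)&(P[...,2]>.07)&(P[...,2]<.2)&(abs(P[...,0]-.55)<.1)&(abs(P[...,1]+.16)<.03)
    p=P[red]
    if len(p)>10:
        c=p.mean(0);a=np.linalg.svd(p-c)[2][0];a*=np.sign(a[0]);t=(p-c)@a;print("red",len(p),np.arctan2(-a[2],a@ex),c+a*t.min())
```

```text
t 10.35 p [ 0.483  -0.241   0.1816] jawaz 10.96 app [-0.009 -0.001 -1.   ] F [-13.   -4.    2.2] w 0.009716956647189799
lid est 0.5522703108828786 r 0.16808905256183668
scene 3241 2454 lid angle 0.5321276419533758 [0.49849839 0.09435839 0.86174001] [0.1478684  0.1389637  0.07622534]
red 23 0.5753254053667112 [ 0.54201603 -0.15516176  0.10968732]
side 1203 720 lid angle 0.5322043678878428 [0.49930657 0.09051587 0.86168429] [0.12682367 0.13666244 0.0736083 ]
```

View pics/scene1.png

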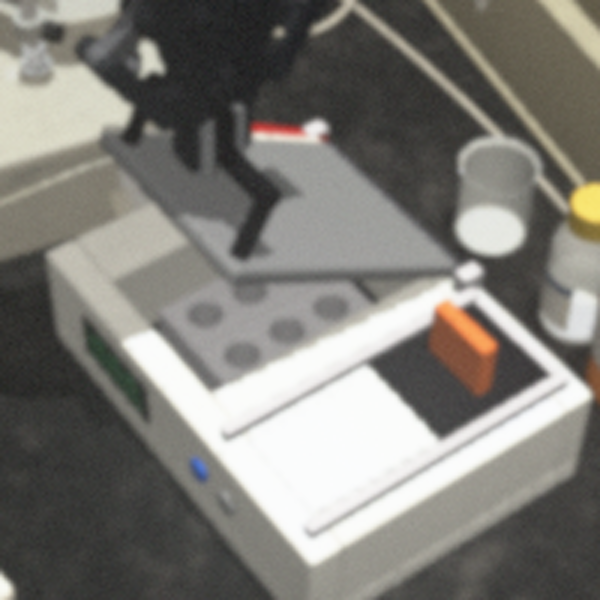

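View pics/side1.png

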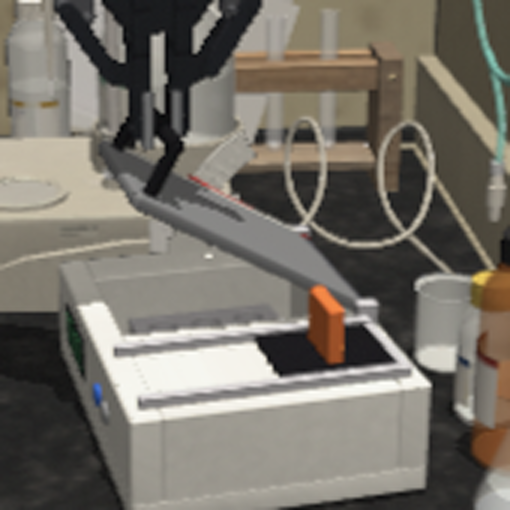

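The cover is still shut, and the lid is at about 0.532 by the plane fit against 0.572 for the marker. A small further raise is needed.

Call:
drive_tool(moves="0.001 0.0002 0.001 0 0 0; 0.002 0.0004 0.002 0 0 0; 0.003 0.0006 0.003 0 0 0; 0.004 0.0008 0.004 0 0 0; 0.005 0.001 0.005 0 0 0; 0.005 0.001 0.005 0 0 0; 0.005 0.001 0.005 0 0 0; 0.005 0.001 0.005 0 0 0")

```text
time_s: 11.12
position: [0.4875, -0.2402, 0.1862]
orientation: [0.7, -0.067, 0.708, 0.068]
contact_force: [-11.3, -5.0, 1.3]
gripper_width: 0.0098
```

Call:
drive_tool(moves="0 0 0 0 0 0; 0 0 0 0 0 0; 0 0 0 0 0 0; 0 0 0 0 0 0; 0 0 0 0 0 0; 0 0 0 0 0 0; 0 0 0 0 0 0; 0 0 0 0 0 0")

```text
time_s: 11.78
position: [0.4875, -0.2402, 0.1861]
orientation: [0.7, -0.067, 0.708, 0.068]
contact_force: [-11.4, -3.8, 1.3]
gripper_width: 0.0096
```

Run:
```python
from st import *
s,M=st()
hp=np.array([.4413+.16*.9815,-.2485+.16*.1918,.08]);g=np.array(s["position"])+M[:,0]*env.grip_point_offset
w=hp-g;hx=w@[.9815,.1918,0];print("lid est",np.arctan2(-w[2],hx)-np.arctan2(.04,.16),"r",np.hypot(hx,w[2]))
ex=np.array([.9815,.1918,0]);ey=np.array([-.1918,.9815,0])
for n in ["scene","side"]:
    d=env.snapshot(n)
    c=d["img"][140:340,230:430]
    cv2.imwrite(f"pics/{n}2.png",cv2.resize(c[:,:,::-1],None,fx=3,fy=3,interpolation=cv2.INTER_CUBIC))
    P=cloud(d);im=d["img"];hsv=cv2.cvtColor(im,cv2.COLOR_RGB2HSV);h,sa,v=[hsv[...,i] for i in range(3)]
    Q=P-hp;X=Q@ex;Y=Q@ey;Z=Q[...,2]
    m=(sa<60)&(v>60)&(X>-.155)&(X<-.01)&(abs(Y)<.06)&(Z>.015)&(Z<.15)&(d["range_z"]>0)
    p=P[m]
    for _ in range(6):
        c=p.mean(0);nn=np.linalg.svd(p-c,full_matrices=False)[2][2];nn*=np.sign(nn[2]);r=abs((p-c)@nn);p=p[r<max(.003,np.median(r)*2)]
    print(n,len(p),"lid angle",np.arctan2(nn@ex,nn[2]))
    org=(h>4)&(h<18)&(sa>150)&(P[...,2]>.1)&(P[...,2]<.125)&(np.hypot(P[...,0]-.578,P[...,1]+.335)<.04)
    print("grip",org.sum(),cv2.minAreaRect(P[org][:,:2].astype(np.float32)))
```

```text
t 11.78 p [ 0.4875 -0.2402  0.1861] jawaz 10.95 app [-0.011 -0.001 -1.   ] F [-11.4  -3.8   1.3] w 0.00955861810603153
lid est 0.5906039243269088 r 0.16830946349805648
scene 2313 lid angle 0.5709132326616958
grip 128 ((0.5764862895011902, -0.33714479207992554), (0.009990752674639225, 0.03709423542022705), 9.601340293884277)
side 680 lid angle 0.5725341566968276
grip 108 ((0.5777835845947266, -0.33680251240730286), (0.009947264567017555, 0.042253389954566956), 10.795966148376465)
```

View pics/side2.png

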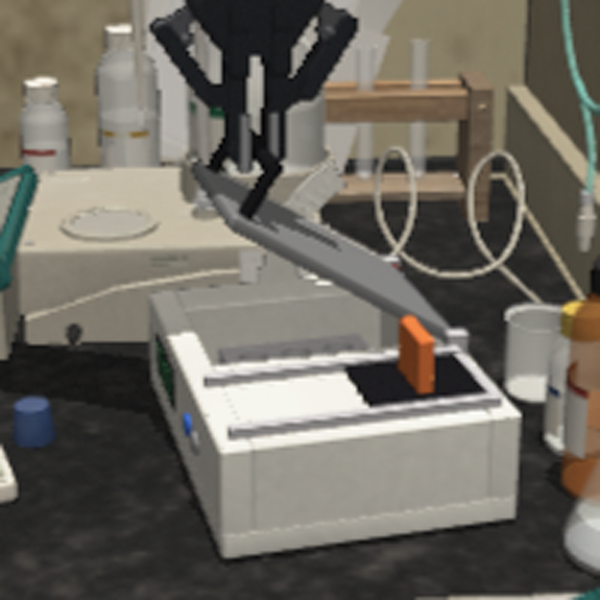

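The lid plane reads 0.571 and 0.573 rad in the two views, and the marker 0.572. The side view shows the cover shut and the marker edge-on behind the lid. Handing in.

Run:
```python
from st import *
st();print(env.hand_in())
```

```text
t 11.88 p [ 0.4875 -0.2402  0.1861] jawaz 10.95 app [-0.011 -0.001 -1.   ] F [-12.7  -4.6   0.1] w 0.009728077338107556
the job is handed in; nothing more can be done
None
```

I slid the vial cover shut and then raised the lid to the red marker. I handed the job in at 11.9 s with the gripper holding the lid still; no verdict was reported.

- **Cover:** I gripped the orange ridge and slid it about 45 mm to its stop, where it resisted with 14 N and stopped moving. In the last pictures the grip was at (0.577, -0.337), still shut.
- **Lid:** The two cameras put the lid at 0.571 and 0.573 rad. The marker measured 0.574 and 0.570 rad at the start, so they agree well within the 0.08 rad allowed.
- **Hold:** The bar is gripped at a 60 N setting. The tool pose was unchanged over the last calls, with a wrist force of about 13 N.
- **Check that disagreed:** The angle worked out from the arm's pose came to 0.591 rad. It gave a lever about 3 mm longer than the lid's known geometry, so I trusted the cameras. It would still be within tolerance.
- **Marker and loose items:** The arm never went near the marker, beaker, timer or stopper. A partial view of the marker with the lid raised to about 0.53 rad read 0.575 rad, so it had not shifted. By the last pictures the lid nearly hid it. I did not re-measure the positions of the three loose items at the end.

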